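# Set up the tea corner: infuser mug and sugar jar

## Task

Set up the tea corner in this order: stand the mug upright in the middle of the round cork mat, hang the steel infuser in it, and close the infuser with the steel lid; then stand the sugar jar in the middle of the square slate board and close it with its wooden lid. Let go of each thing once it sits properly before taking the next. Leave the salt shaker, the spice tin and the small glass standing where they are.

Things in the scene. Friction and masses are not known exactly. Their poses are not given: they have to be found in the camera images.
- mug: white ceramic mug, open top, standing upright. Round, outer diameter 64, inner diameter 56, height 72 mm. Its ear (handle) sticks out along the mug's -x axis to 61 mm from the centre line, 11 to 63 mm up, 9 mm thick, so the mug is best taken across its y axis. It starts with the ear more or less towards the robot (yaw within 0.8 rad). Origin: centre of its underside, z up. About 0.28 kg. It starts on the worktop.
- infuser: steel tea infuser standing upright: a round basket, outer diameter 46, from the underside to 46 mm up; there a flat round flange, diameter 68, 46 to 50 mm up, which comes to rest on the mug's rim; above it a round neck to grip by, outer diameter 50, inner diameter 44, 50 to 66 mm up, open at the top. Hung in the mug, its underside is 26 mm above the mug's underside. Origin: centre of its underside, z up. About 0.09 kg. It starts on the worktop.
- steel_lid: the infuser's lid, steel, the smaller of the two lids: a round disc, diameter 60, 8 to 13 mm above its underside, below it a plug of diameter 34 and 8 mm deep that goes into the infuser's neck (the disc rests on the neck), on top a round knob of diameter 22, 13 to 37 mm above the underside. It lies right way up, on its plug. Closed, its underside is 58 mm above the infuser's underside. Origin: centre of the plug's underside, z up. About 0.07 kg. It starts on the worktop.
- sugar_jar: squat brown terracotta jar with white sugar cubes inside, open top, no handle, standing upright. Round, outer diameter 64, inner diameter 56, height 58 mm; the cubes reach to 34 mm and are part of the jar. Origin: centre of its underside, z up. About 0.27 kg. It starts on the worktop.
- wood_lid: the sugar jar's lid, pale wood, the larger of the two lids: a round disc, diameter 70, 8 to 13 mm above its underside, below it a plug of diameter 46 and 8 mm deep that goes into the jar's mouth (the disc rests on the rim), on top a round knob of diameter 22, 13 to 37 mm above the underside. It lies right way up, on its plug. Closed, its underside is 50 mm above the jar's underside. Origin: centre of the plug's underside, z up. About 0.05 kg. It starts on the worktop.
- cork_mat: round brown cork mat, diameter 110, 8 mm thick, fixed to the worktop: the place for the mug. Origin: centre of its underside (worktop level); its top is at z = 8 mm.
- slate_board: square grey slate board, 110 by 110, 8 mm thick, fixed to the worktop: the place for the sugar jar. Origin: centre of its underside (worktop level); its top is at z = 8 mm.
- salt_shaker: dark wooden salt shaker, round, waisted, widest diameter 36, height 62 mm, loose; to be left standing. Origin: centre of its underside.
- spice_tin: small round steel tin, diameter 40, height 40 mm, loose; to be left standing. Origin: centre of its underside.
- small_glass: small clear drinking glass, rim diameter 42, height 52 mm, loose; to be left standing. Origin: centre of its underside.
Things that resemble listed ones, but are neither listed nor needed, are in the scene too. Leave any turquoise look-alike of the wood_lid alone.

How it is judged (in metres and radians):
On the way, in this order (a step that is already met when the one before it is completed fails the run):
1. the mug stands upright in the middle of the cork mat and is let go (horizontal distance between mug and cork_mat below 0.015 m and z of mug in the frame of cork_mat between 0.004 and 0.012 m and angle between mug's own z axis and vertical below 0.12 rad and contact force between the fingers and mug below 0.3 N and linear speed of mug below 0.03 m/s), for 0.2 s.
2. the infuser hangs in the mug, let go (horizontal distance between infuser and mug below 0.008 m and z of infuser in the frame of mug between 0.022 and 0.03 m and angle between infuser's own z axis and vertical below 0.12 rad and contact force between the fingers and infuser below 0.3 N and linear speed of infuser below 0.03 m/s), for 0.2 s.
3. the steel lid closes the infuser, let go (horizontal distance between steel_lid and infuser below 0.008 m and z of steel_lid in the frame of infuser between 0.054 and 0.062 m and angle between steel_lid's own z axis and vertical below 0.12 rad and contact force between the fingers and steel_lid below 0.3 N and linear speed of steel_lid below 0.03 m/s), for 0.2 s.
4. the sugar jar stands in the middle of the slate board, let go (horizontal distance between sugar_jar and slate_board below 0.015 m and z of sugar_jar in the frame of slate_board between 0.004 and 0.012 m and angle between sugar_jar's own z axis and vertical below 0.12 rad and contact force between the fingers and sugar_jar below 0.3 N and linear speed of sugar_jar below 0.03 m/s), for 0.2 s.
5. the wooden lid closes the sugar jar, let go (horizontal distance between wood_lid and sugar_jar below 0.008 m and z of wood_lid in the frame of sugar_jar between 0.046 and 0.054 m and angle between wood_lid's own z axis and vertical below 0.12 rad and contact force between the fingers and wood_lid below 0.3 N and linear speed of wood_lid below 0.03 m/s), for 0.2 s.
At the end, for the whole second after the job is handed in: mug upright on the cork mat and jar on the slate board, centres within 15 mm; infuser hanging in the mug, steel lid down on the infuser, wooden lid down on the jar (heights within 4 mm of seated, centres within 8 mm); tilts under 0.12 rad; all released and at rest (horizontal distance between mug and cork_mat below 0.015 m and z of mug in the frame of cork_mat between 0.004 and 0.012 m and angle between each of mug, infuser, steel_lid, sugar_jar, wood_lid's own z axis and vertical below 0.12 rad and linear speed of each of mug, infuser, steel_lid, sugar_jar, wood_lid below 0.02 m/s and horizontal distance between infuser and mug below 0.008 m and z of infuser in the frame of mug between 0.022 and 0.03 m and horizontal distance between steel_lid and infuser below 0.008 m and z of steel_lid in the frame of infuser between 0.054 and 0.062 m and horizontal distance between sugar_jar and slate_board below 0.015 m and z of sugar_jar in the frame of slate_board between 0.004 and 0.012 m and horizontal distance between wood_lid and sugar_jar below 0.008 m and z of wood_lid in the frame of sugar_jar between 0.046 and 0.054 m); the robot touches nothing.
It fails at once if the salt shaker is knocked over or pushed more than 30 mm (distance of salt_shaker from where it was at the start of the episode above 0.03 m or angle between salt_shaker's own z axis and vertical above 0.5 rad).
It fails at once if the spice tin is knocked over or pushed more than 30 mm (distance of spice_tin from where it was at the start of the episode above 0.03 m or angle between spice_tin's own z axis and vertical above 0.5 rad).
It fails at once if the small glass is knocked over or pushed more than 30 mm (distance of small_glass from where it was at the start of the episode above 0.03 m or angle between small_glass's own z axis and vertical above 0.5 rad).
It also fails if it takes over 128 s, if anything falls off the work surface, if the arm or the gripper's body presses on something with over 40 N, if the wrist force passes 120 N, or if a joint passes its speed limit or range.

## Robot

A 6-joint arm with a two-finger parallel gripper is mounted at the origin on the work surface. World frame = base frame: x ahead of the robot, y to its left, z up, the work surface at z = 0. Lengths are in m, angles in degrees, forces in N, time in s.
With the tool pointing down it reaches from about 0.35 to 0.875 m from the base axis. Payload 4.2 kg.
Tool frame: the origin (TCP) lies where the fingers leave the gripper's body, on its centre line; the fingertips stand 70 mm ahead of it and the grasp point (between the pads) lies 51 mm ahead of it; z points along the fingers, y is the direction in which the jaws open and shut (so a half turn about z gives the same grasp; the last joint's range is limited). The gripper opens to 87 mm and grips with 3 to 60 N. Pads are 19 mm wide; open, the fingers measure 117 mm over their backs; the gripper's body (75 mm by 190 mm) begins 51 mm behind the grasp point.
Start: joints at [-59.324, 22.042, 0.453, 0, -68.411, -14.817], TCP at [0.171, -0.601, 0.292] pointing down, gripper open.
Joint ranges: [-179.83, 179.83], [-69.29, 118.12], [-61.27, 80.66], [-181.25, 117.63], [-171.15, -9.14], [-177.46, 177.46]. Speed limits (degrees/s): [159.86, 159.86, 180, 180, 180, 180].

## Interface

Orientations are given as a 3x3 rotation matrix whose columns are the frame's x, y, z axes.
In Python, from station import sense, capture, camera_model, finish_job gives the robot as it stands.
- The arm moves only by the shell command python3 -m inch 'ROWS'. ROWS is JSON, a list of rows, each an object with "hand": the closure, from 0 (fully open) to 1 (shut); "slide": the shift along the world's x, y, z in cm, a list of three; "yaw": the turn about the world's z in rad. A call has 1 to 10 rows; each row is the pose to reach, as a shift and turn from the pose commanded when the call began; what a row does not reach only later rows make up. A row lasts 1/8 s, in which the tool goes at most 62.5 mm and 10.7 degrees, less where a joint would pass 70% of its speed; a pose out of reach is approached as far as the arm can. A call with a gripper value outside its range is refused whole. The fingers move at their own pace and stop on an object; the grip force is fixed at half the most. Time passes only in rows, so rows that repeat a pose let the fingers close. It gives the time, the measured TCP pose, the force and the opening at its end, in the units of the state.
- sense(): the state, without advancing time (a new reading comes with each control period).
- capture(name): name is "scene" or "top" or "wrist"; returns the picture (480x640x3 uint8, blue, green, red); there is no depth.
- camera_model(name): a dict with "mtx" (3x3 intrinsics, pixels), "k1" (the pictures are not rectified: a ray, as slopes to the right and down, at radius r is drawn at 1 + k1 r^2 times it, then the intrinsics apply), "xyz" and "orientation" of the camera in the world; the wrist camera has in their place "tool_from_camera" (4x4, takes a point from camera to tool coordinates, whose origin is the TCP and whose axes are the flange's). Camera axes: x right, y up, looking along -z (the intrinsics and any distortion apply to the point x, -y, -z); pixel columns grow to the right and rows downward; lengths in m; the calibration is good to about 2 mm. A picture is of the moment at which its call begins: read the wrist's pose just before it. camera_model takes no time and is no camera call.
- finish_job(): hands the job in, once; it reports no verdict.
The state is a dict: "time_s": time; "joints": joint angles; "joint_velocities": joint speeds; "effort": joint torques, N m; "tcp_pos": TCP position; "ee_rot": TCP orientation; "wrist_force": force on the tool from outside, world axes, zero at the start; "moment": the same for the moment, N m; "gripper_width": opening from 0.0 (shut) to 1.0 (fully open).
Only numpy, scipy, OpenCV 4.12 (cv2) and the standard library are available. Lean on these libraries where they do the work, as an engineer would, in place of code of your own. Each camera call takes 0.05 s, during which the arm holds its last target. There are 200 camera calls.

## Working session

There is one attempt and no reset: what is moved stays moved. The work goes in short steps, Python scripts to look and compute and a shell command to move; the robot and the scene stay as the last step left them, time stands still between calls to the robot, and variables do not carry over. Pictures are saved under pics/ and viewed, about 12 in all and at most 16, crops included, and the job is handed in when it is done.

```bash
ls; mkdir -p pics; python3 - <<'E'
from station import *
import cv2,json
s=sense();print(s)
for n in("scene","top","wrist"):
    cv2.imwrite(f"pics/{n}0.png",capture(n));print(n,camera_model(n))
E
```

```text
pics
{'time_s': 0.0, 'joints': array([-5.93253788e+01,  2.20922369e+01,  3.79421309e-01, -2.91153380e-02,
       -6.84112578e+01, -1.48169979e+01]), 'joint_velocities': array([-0.00748517,  0.09227131, -0.02898765,  0.09383895, -0.0321263 ,
        0.02391548]), 'effort': array([-1.40508058e-03, -3.90668356e+01,  1.87403959e+01,  4.21973929e+00,
        1.10404351e-02, -2.01139060e-04]), 'tcp_pos': array([ 0.17068575, -0.60077234,  0.29114112]), 'ee_rot': array([[-9.61994849e-01, -2.73066700e-01, -6.98330813e-04],
       [-2.73067576e-01,  9.61992554e-01,  2.10350782e-03],
       [ 9.73911038e-05,  2.21425519e-03, -9.99997544e-01]]), 'wrist_force': array([-0.28145101,  0.19370393, -0.45389065]), 'moment': array([0.00371994, 0.00598867, 0.03896222]), 'gripper_width': 1.0015583612728827}
scene {'mtx': array([[545.47720801,   0.        , 323.34014367],
       [  0.        , 545.47720801, 240.90857089],
       [  0.        ,   0.        ,   1.        ]]), 'k1': -0.041514452647578984, 'xyz': array([ 0.78031873, -0.50988995,  0.83374721]), 'orientation': array([[ 0.88743953, -0.36030883,  
[... 378 characters left out ...]
([[ 0.01330671,  0.99082053, -0.13452737],
       [-0.9998483 ,  0.01167266, -0.01292807],
       [-0.01123911,  0.13467899,  0.99082554]])}
wrist {'mtx': array([[356.46966902,   0.        , 320.79671892],
       [  0.        , 356.46966902, 241.99848915],
       [  0.        ,   0.        ,   1.        ]]), 'k1': 0.0028369121475893735, 'tool_from_camera': array([[ 8.51903857e-04,  9.65226215e-01,  2.61414668e-01,
         7.14652169e-02],
       [ 9.99999502e-01, -6.86564953e-04, -7.23803847e-04,
        -3.75019812e-04],
       [-5.19156298e-04,  2.61415155e-01, -9.65226319e-01,
        -9.32351045e-02],
       [ 0.00000000e+00,  0.00000000e+00,  0.00000000e+00,
         1.00000000e+00]])}
```

View pics/top0.png

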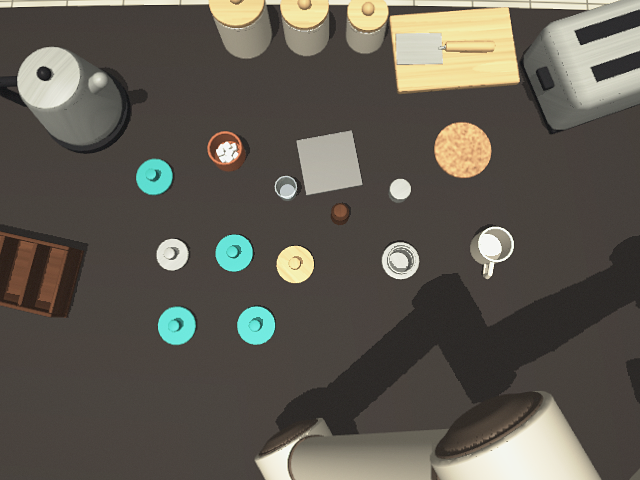

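View pics/scene0.png

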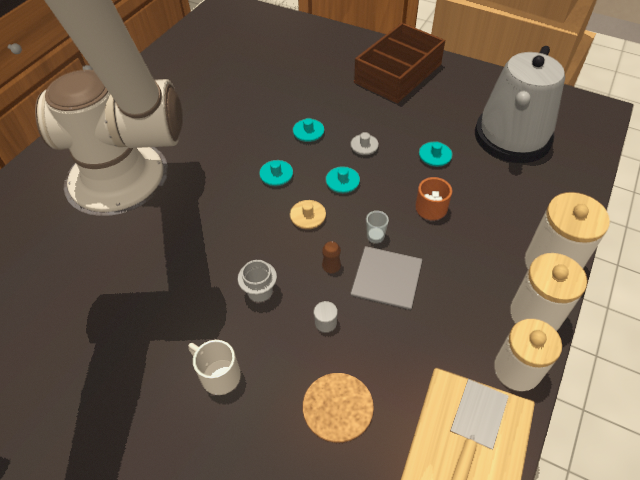

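Candidates (top view pixels): the mug is the only one, at (492,245). The infuser is at (400,260), not the plain tin at (400,190). The steel lid is the grey one at (172,254). The wood lid is the pale one at (295,264), not the turquoise look-alikes at (154,176), (234,253), (177,325) and (256,325), nor the canister lids at the top edge. The jar is at (226,150). The cork mat is at (463,150) and the slate board at (330,162). To keep clear of: shaker (340,212), tin (400,190), glass (286,188).

```bash
cat > h.py <<'E'
import numpy as np,cv2
from station import *
def cam(n,s=None):
    m=camera_model(n)
    if n=="wrist":
        s=s or sense();T=m["tool_from_camera"]
        R=s["ee_rot"]@T[:3,:3];p=s["tcp_pos"]+s["ee_rot"]@T[:3,3]
    else:R,p=m["orientation"],m["xyz"]
    return m["mtx"],m["k1"],R,p
def cast(c,uv,z):
    K,k,R,p=c
    q=cv2.undistortPoints(np.float64(uv).reshape(-1,1,2),K,np.array([k,0,0,0]))[:,0]
    d=np.c_[q[:,0],-q[:,1],-np.ones(len(q))]@R.T
    return p+d*((z-p[2])/d[:,2])[:,None]
def proj(c,X):
    K,k,R,p=c
    q=(np.float64(X).reshape(-1,3)-p)@R;x=np.c_[q[:,0],-q[:,1]]/-q[:,2:]
    x=x*(1+k*(x**2).sum(1))[:,None]
    return x*K[0,0]+K[:2,2]
def blobs(im,lo,hi,amin=60):
    m=cv2.inRange(cv2.cvtColor(im,cv2.COLOR_BGR2HSV),lo,hi)
    return [c for c in cv2.findContours(m,cv2.RETR_EXTERNAL,cv2.CHAIN_APPROX_NONE)[0] if cv2.contourArea(c)>amin]
def circ(c,cnt,z):
    "plane outline -> world circle centre, radius (mm) and spread"
    P=cast(c,cnt.reshape(-1,2),z)[:,:2].astype(np.float32)
    (x,y),r=cv2.minEnclosingCircle(P*1000)
    return np.round([x,y,r,np.sqrt(cv2.contourArea(P*1000)/np.pi)],1)
E
python3 - <<'E'
from h import *
im=cv2.imread("pics/top0.png");c=cam("top")
for nm,lo,hi,zs in(("orange/brown/wood",(5,60,90),(28,255,255),(.008,.013,.058)),("grey/white",(0,0,75),(179,50,255),(.008,.013,.05,.072))):
    for k in blobs(im,lo,hi):
        x,y,w,h=cv2.boundingRect(k)
        if y>85 and y<350 and 130<x<520: print(nm,(x,y,w,h),[list(circ(c,k,z)) for z in zs])
sc=cv2.imread("pics/scene0.png");d=cam("scene")
t=np.hstack([cv2.resize(im[95:295,130:330],(400,400)),cv2.resize(im[95:295,330:530],(400,400))]);cv2.imwrite("pics/crop0.png",t)
E
```

```text
orange/brown/wood (276, 245, 38, 39) [[np.float64(423.7), np.float64(85.4), np.float64(35.8), np.float64(34.8)], [np.float64(423.3), np.float64(85.1), np.float64(35.7), np.float64(34.7)], [np.float64(419.3), np.float64(82.4), np.float64(34.3), np.float64(33.3)]]
orange/brown/wood (334, 204, 13, 16) [[np.float64(523.5), np.float64(3.6), np.float64(15.0), np.float64(12.4)], [np.float64(522.6), np.float64(3.6), np.float64(14.9), np.float64(12.3)], [np.float64(514.7), np.float64(4.2), np.float64(14.3), np.float64(11.8)]]
orange/brown/wood (207, 131, 36, 41) [[np.float64(639.9), np.float64(223.1), np.float64(41.6), np.float64(36.2)], [np.float64(638.5), np.float64(222.2), np.float64(41.5), np.float64(36.0)], [np.float64(626.1), np.float64(214.2), np.float64(39.8), np.float64(34.6)]]
orange/brown/wood (434, 122, 58, 56) [[np.float64(648.1), np.float64(-231.8), np.float64(56.2), np.float64(55.1)], [np.float64(646.6), np.float64(-230.7), np.float64(56.0), np.float64(54.8)], [np.float64(633.9), np.float64(-221.0), np.float64(53.8), np.float64(52.7)]]
grey/white (156, 238, 33, 33) [[np.float64
[... 1270 characters left out ...]
.float64(24.8), np.float64(21.5)]]
grey/white (216, 142, 22, 21) [[np.float64(638.1), np.float64(220.3), np.float64(22.0), np.float64(19.0)], [np.float64(636.7), np.float64(219.4), np.float64(21.9), np.float64(18.9)], [np.float64(626.5), np.float64(212.8), np.float64(21.2), np.float64(18.3)], [np.float64(620.5), np.float64(209.0), np.float64(20.7), np.float64(17.9)]]
grey/white (296, 130, 67, 66) [[np.float64(619.3), np.float64(24.3), np.float64(76.9), np.float64(61.3)], [np.float64(618.0), np.float64(24.3), np.float64(76.6), np.float64(61.1)], [np.float64(608.5), np.float64(24.1), np.float64(74.1), np.float64(59.1)], [np.float64(602.8), np.float64(23.9), np.float64(72.6), np.float64(57.9)]]
```

View pics/crop0.png

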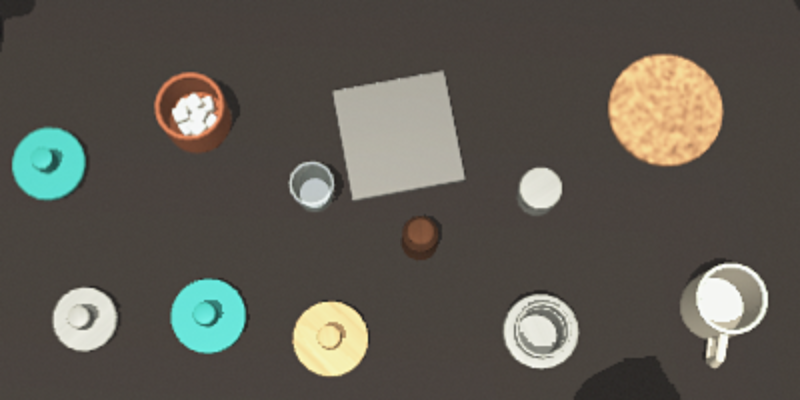

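The crop confirms the choice: mug rim centre at (497,243) with its ear at (487,275), infuser (400,260), jar rim (225,149). The lids and mats are where I listed them.

```bash
python3 - <<'E'
from h import *
c=cam("top")
f=lambda uv,z:np.round(cast(c,[uv],z)[0]*1000,1)
print("mug",f((497.5,243.5),.072),"ear",f((488,271),.063))
print("inf",f((400,260),.05),"jar",f((225,149.5),.058))
print("shaker",f((340,210),.062),"tin",f((400.5,189),.04),"glass",f((286,187),.052))
E
```

```text
mug [ 458.5 -277.5   72. ] ear [ 410.2 -261.8   63. ]
inf [ 429.4 -106.5   50. ] jar [628.7 215.1  58. ]
shaker [517.3   2.5  62. ] tin [ 561.8 -109.    40. ] glass [560.6 101.5  52. ]
```

```bash
python3 -m inch '[{"hand":0,"slide":[28.8,32.3,-4],"yaw":-0.59},{"hand":0,"slide":[28.8,32.3,-4],"yaw":-0.59},{"hand":0,"slide":[28.8,32.3,-4],"yaw":-0.59},{"hand":0,"slide":[28.8,32.3,-4],"yaw":-0.59},{"hand":0,"slide":[28.8,32.3,-4],"yaw":-0.59},{"hand":0,"slide":[28.8,32.3,-4],"yaw":-0.59},{"hand":0,"slide":[28.8,32.3,-4],"yaw":-0.59},{"hand":0,"slide":[28.8,32.3,-4],"yaw":-0.59},{"hand":0,"slide":[28.8,32.3,-4],"yaw":-0.59},{"hand":0,"slide":[28.8,32.3,-4],"yaw":-0.59}]'
python3 - <<'E'
from h import *
s=sense();cv2.imwrite("pics/w1.png",capture("wrist"));print(s["tcp_pos"],s["ee_rot"][:,1])
print(proj(cam("wrist",s),[[.4585,-.2775,.072]]))
E
```

```text
time_s: 1.4
tcp_pos: [0.458, -0.279, 0.2523]
ee_rot: [[-0.951, 0.309, -0.0], [0.309, 0.951, 0.0], [0.0, -0.0, -1.0]]
wrist_force: [-0.2, -0.3, -0.4]
gripper_width: 1.001
[ 0.45802037 -0.27898091  0.25226237] [ 3.09440723e-01  9.50918730e-01 -8.82403439e-05]
[[323.02902953 238.72897214]]
```

View pics/w1.png

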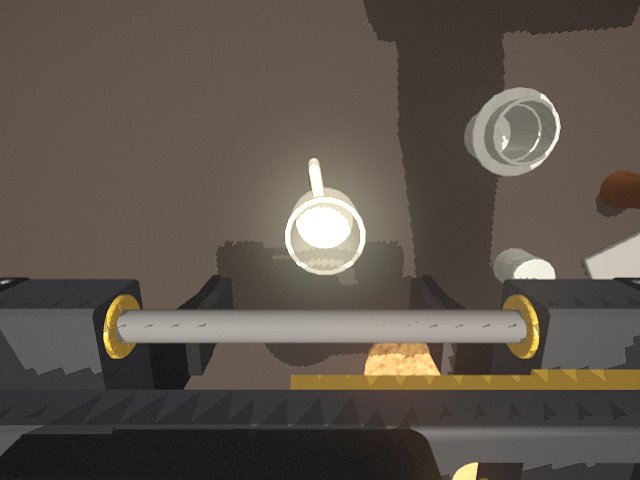

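```bash
python3 - <<'E'
from h import *
c=cam("wrist");print(cast(c,[(325.5,235)],.072),cast(c,[(516,131)],.05))
E
python3 -m inch '[{"hand":0,"slide":[-0.2,0.4,-6]},{"hand":0,"slide":[-0.2,0.4,-11]},{"hand":0,"slide":[-0.2,0.4,-16]},{"hand":0,"slide":[-0.2,0.4,-16]},{"hand":1,"slide":[-0.2,0.4,-16]},{"hand":1,"slide":[-0.2,0.4,-16]},{"hand":1,"slide":[-0.2,0.4,-16]},{"hand":1,"slide":[-0.2,0.4,-16]},{"hand":1,"slide":[-0.2,0.4,-16]}]'
```

```text
[[ 0.45618578 -0.27490819  0.072     ]] [[ 0.42738713 -0.10694063  0.05      ]]invalid input
```

```bash
python3 -m inch '[{"hand":0,"slide":[-0.2,0.4,-6],"yaw":0},{"hand":0,"slide":[-0.2,0.4,-11],"yaw":0},{"hand":0,"slide":[-0.2,0.4,-16],"yaw":0},{"hand":0,"slide":[-0.2,0.4,-16],"yaw":0},{"hand":1,"slide":[-0.2,0.4,-16],"yaw":0},{"hand":1,"slide":[-0.2,0.4,-16],"yaw":0},{"hand":1,"slide":[-0.2,0.4,-16],"yaw":0},{"hand":1,"slide":[-0.2,0.4,-16],"yaw":0},{"hand":1,"slide":[-0.2,0.4,-16],"yaw":0}]'
```

```text
time_s: 2.58
tcp_pos: [0.4577, -0.2746, 0.0941]
ee_rot: [[-0.951, 0.308, 0.003], [0.308, 0.951, -0.001], [-0.003, -0.0, -1.0]]
wrist_force: [-1.4, -0.4, 7.5]
gripper_width: 0.728
```

```bash
python3 -m inch '[{"hand":1,"slide":[0,0,2],"yaw":0},{"hand":1,"slide":[0,0,5],"yaw":0},{"hand":1,"slide":[4,0.9,5],"yaw":0},{"hand":1,"slide":[9,2,5],"yaw":0},{"hand":1,"slide":[14,3.2,5],"yaw":0},{"hand":1,"slide":[19.1,4.3,5],"yaw":0},{"hand":1,"slide":[19.1,4.3,5],"yaw":0},{"hand":1,"slide":[19.1,4.3,5],"yaw":0}]'
python3 - <<'E'
from h import *
t=capture("top");s=capture("scene");cv2.imwrite("pics/c2.png",np.hstack([cv2.resize(t[80:260,380:580],(400,360)),cv2.resize(s[290:470,240:440],(400,360))]))
E
```

```text
time_s: 3.58
tcp_pos: [0.6467, -0.2308, 0.141]
ee_rot: [[-0.951, 0.308, -0.003], [0.308, 0.951, 0.001], [0.003, 0.0, -1.0]]
wrist_force: [-0.3, -0.3, -3.5]
gripper_width: 0.734
```

View pics/c2.png

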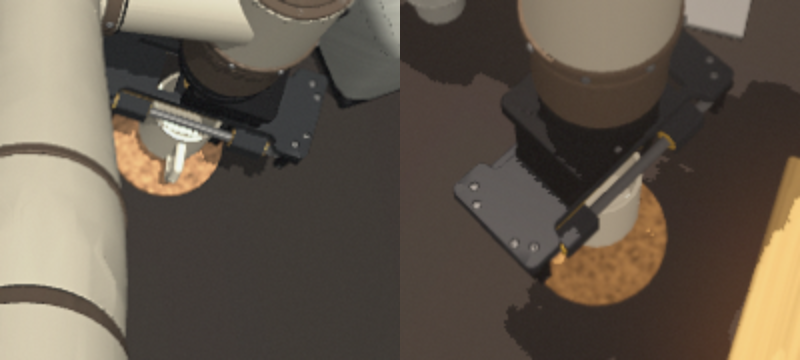

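```bash
python3 -m inch '[{"hand":1,"slide":[0.2,-0.1,-2],"yaw":0},{"hand":1,"slide":[0.2,-0.1,-3.2],"yaw":0},{"hand":1,"slide":[0.2,-0.1,-3.8],"yaw":0},{"hand":1,"slide":[0.2,-0.1,-4.0],"yaw":0},{"hand":1,"slide":[0.2,-0.1,-4.0],"yaw":0},{"hand":1,"slide":[0.2,-0.1,-4.0],"yaw":0}]'
```

```text
time_s: 4.42
tcp_pos: [0.6501, -0.2322, 0.1023]
ee_rot: [[-0.951, 0.308, 0.001], [0.308, 0.951, -0.0], [-0.001, 0.0, -1.0]]
wrist_force: [0.4, -0.4, -3.0]
gripper_width: 0.73
```

```bash
python3 -m inch '[{"hand":1,"slide":[0,0,-0.1],"yaw":0},{"hand":1,"slide":[0,0,-0.2],"yaw":0},{"hand":1,"slide":[0,0,-0.2],"yaw":0}]'
```

```text
time_s: 4.8
tcp_pos: [0.6501, -0.2321, 0.1022]
ee_rot: [[-0.952, 0.308, 0.001], [0.308, 0.952, -0.001], [-0.001, -0.0, -1.0]]
wrist_force: [-3.0, 1.8, 6.8]
gripper_width: 0.734
```

```bash
python3 -m inch '[{"hand":0,"slide":[0,0,0],"yaw":0},{"hand":0,"slide":[0,0,0],"yaw":0},{"hand":0,"slide":[0,0,0],"yaw":0},{"hand":0,"slide":[0,0,3],"yaw":0},{"hand":0,"slide":[0,0,8],"yaw":0},{"hand":0,"slide":[0,0,14],"yaw":0},{"hand":0,"slide":[0,0,14],"yaw":0},{"hand":0,"slide":[-3,0,14],"yaw":0},{"hand":0,"slide":[-3,0,14],"yaw":0},{"hand":0,"slide":[-3,0,14],"yaw":0}]'
python3 - <<'E'
from h import *
s=sense();cv2.imwrite("pics/w3.png",capture("wrist"));print(s["tcp_pos"])
c=cam("wrist",s);print(proj(c,[[.648,-.232,.008],[.648,-.232,.08]]))
E
```

```text
time_s: 6.05
tcp_pos: [0.6201, -0.2323, 0.2398]
ee_rot: [[-0.951, 0.308, -0.0], [0.308, 0.951, -0.0], [0.0, -0.0, -1.0]]
wrist_force: [0.0, -1.0, 0.1]
gripper_width: 0.996
[ 0.6200555  -0.232256    0.23979269]
[[330.27942048 252.00140994]
 [332.77080512 279.40438119]]
```

View pics/w3.png

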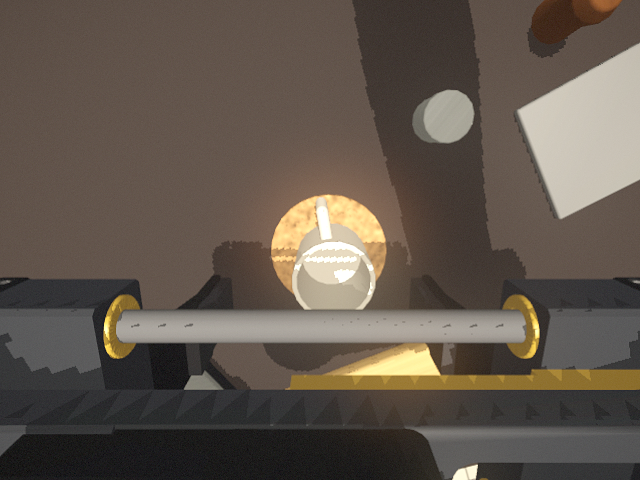

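```bash
python3 -m inch '[{"hand":0,"slide":[-19.2,12.5,0],"yaw":0},{"hand":0,"slide":[-19.2,12.5,0],"yaw":0},{"hand":0,"slide":[-19.2,12.5,0],"yaw":0},{"hand":0,"slide":[-19.2,12.5,0],"yaw":0},{"hand":0,"slide":[-19.2,12.5,0],"yaw":0},{"hand":0,"slide":[-19.2,12.5,-5],"yaw":0},{"hand":0,"slide":[-19.2,12.5,-5],"yaw":0}]'
python3 - <<'E'
from h import *
s=sense();cv2.imwrite("pics/w4.png",capture("wrist"));print(s["tcp_pos"])
c=cam("wrist",s);print(proj(c,[[.4284,-.1067,.05],[.4284,-.1067,.066]]))
E
```

```text
time_s: 6.98
tcp_pos: [0.4269, -0.1074, 0.1878]
ee_rot: [[-0.951, 0.309, -0.007], [0.309, 0.951, -0.001], [0.007, -0.003, -1.0]]
wrist_force: [1.5, 0.2, 1.0]
gripper_width: 1.001
[ 0.42685532 -0.10740048  0.18784028]
[[323.38742524 257.53690489]
 [323.50833914 264.99659012]]
```

View pics/w4.png

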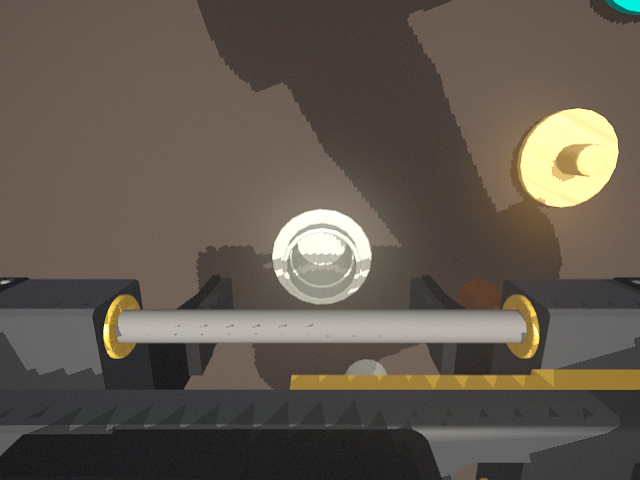

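```bash
python3 -m inch '[{"hand":0,"slide":[0,0,-3],"yaw":0},{"hand":0,"slide":[0,0,-6],"yaw":0},{"hand":0,"slide":[0,0,-6.7],"yaw":0},{"hand":0,"slide":[0,0,-6.7],"yaw":0},{"hand":0,"slide":[0,0,-6.7],"yaw":0}]'
```

```text
time_s: 7.65
tcp_pos: [0.429, -0.1072, 0.1246]
ee_rot: [[-0.951, 0.308, 0.003], [0.308, 0.951, 0.0], [-0.003, 0.001, -1.0]]
wrist_force: [-0.5, -0.7, -0.8]
gripper_width: 0.999
```

```bash
python3 -m inch '[{"hand":0,"slide":[0,0,-0.2],"yaw":0},{"hand":0,"slide":[0,0,-0.2],"yaw":0},{"hand":1,"slide":[0,0,-0.2],"yaw":0},{"hand":1,"slide":[0,0,-0.2],"yaw":0},{"hand":1,"slide":[0,0,-0.2],"yaw":0},{"hand":1,"slide":[0,0,-0.2],"yaw":0},{"hand":1,"slide":[0,0,-0.2],"yaw":0}]'
```

```text
time_s: 8.52
tcp_pos: [0.4278, -0.1072, 0.1212]
ee_rot: [[-0.951, 0.308, -0.0], [0.308, 0.951, -0.0], [0.0, -0.0, -1.0]]
wrist_force: [0.1, -0.9, -0.8]
gripper_width: 0.57
```

```bash
python3 -m inch '[{"hand":1,"slide":[0,0,4],"yaw":0},{"hand":1,"slide":[0,0,10],"yaw":0},{"hand":1,"slide":[5.5,-3.1,10],"yaw":0},{"hand":1,"slide":[11,-6.2,10],"yaw":0},{"hand":1,"slide":[16.5,-9.3,10],"yaw":0},{"hand":1,"slide":[20,-11.3,10],"yaw":0},{"hand":1,"slide":[22,-12.4,10],"yaw":0},{"hand":1,"slide":[22,-12.4,10],"yaw":0},{"hand":1,"slide":[22,-12.4,10],"yaw":0}]'
python3 - <<'E'
from h import *
s=sense();w=capture("wrist");t=capture("scene");print(s["tcp_pos"],s["wrist_force"])
c=cam("wrist",s);print(proj(c,[[.6483,-.2313,.08]]), proj(cam("scene"),[[.6483,-.2313,.08],[*s["tcp_pos"][:2],s["tcp_pos"][2]-.0712]]))
cv2.imwrite("pics/c5.png",np.hstack([w[150:450,170:470],cv2.resize(t[270:470,240:440],(300,300))]))
E
```

```text
time_s: 9.65
tcp_pos: [0.6469, -0.2308, 0.2206]
ee_rot: [[-0.951, 0.308, -0.002], [0.308, 0.951, 0.001], [0.002, 0.0, -1.0]]
wrist_force: [-0.1, 0.4, -1.1]
gripper_width: 0.567
[ 0.64690304 -0.23075902  0.22055336] [-0.08007928  0.41243944 -1.05867459]
[[320.98037344 255.74337011]] [[338.0832886  385.23053563]
 [337.76622202 364.36486132]]
```

View pics/c5.png

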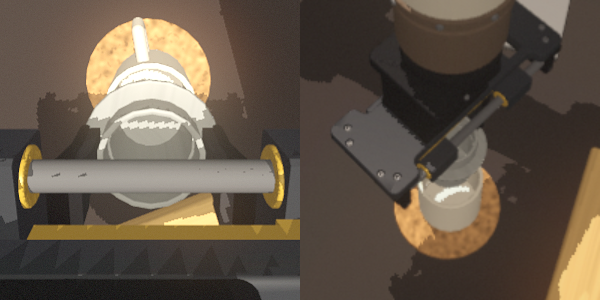

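```bash
python3 -m inch '[{"hand":1,"slide":[0.1,0,-2],"yaw":0},{"hand":1,"slide":[0.1,0,-4],"yaw":0},{"hand":1,"slide":[0.1,0,-5.4],"yaw":0},{"hand":1,"slide":[0.1,0,-6.2],"yaw":0},{"hand":1,"slide":[0.1,0,-6.4],"yaw":0},{"hand":1,"slide":[0.1,0,-6.4],"yaw":0},{"hand":1,"slide":[0.1,0,-6.4],"yaw":0}]'
```

```text
time_s: 10.62
tcp_pos: [0.6492, -0.2313, 0.158]
ee_rot: [[-0.951, 0.308, 0.001], [0.308, 0.951, -0.0], [-0.001, 0.0, -1.0]]
wrist_force: [-0.4, -0.0, -0.2]
gripper_width: 0.571
```

```bash
python3 -m inch '[{"hand":1,"slide":[0,0,-0.1],"yaw":0},{"hand":1,"slide":[0,0,-0.2],"yaw":0},{"hand":1,"slide":[0,0,-0.2],"yaw":0}]'
```

```text
time_s: 11.0
tcp_pos: [0.6489, -0.2312, 0.1554]
ee_rot: [[-0.951, 0.308, 0.0], [0.308, 0.951, -0.0], [-0.0, -0.0, -1.0]]
wrist_force: [-0.5, 0.0, -0.3]
gripper_width: 0.569
```

```bash
python3 -m inch '[{"hand":1,"slide":[0,0,-0.1],"yaw":0},{"hand":0,"slide":[0,0,-0.1],"yaw":0},{"hand":0,"slide":[0,0,-0.1],"yaw":0},{"hand":0,"slide":[0,0,-0.1],"yaw":0},{"hand":0,"slide":[0,0,3],"yaw":0},{"hand":0,"slide":[0,0,9],"yaw":0},{"hand":0,"slide":[-3,0,11],"yaw":0},{"hand":0,"slide":[-3,0,11],"yaw":0},{"hand":0,"slide":[-3,0,11],"yaw":0}]'
python3 - <<'E'
from h import *
s=sense();w=capture("wrist");t=capture("scene");print(s["tcp_pos"])
c=cam("wrist",s);print(proj(c,[[.6488,-.2312,.084],[.6488,-.2312,.1]]), proj(cam("scene"),[[.6488,-.2312,.084]]))
cv2.imwrite("pics/c6.png",np.hstack([w[150:450,170:470],cv2.resize(t[270:470,240:440],(300,300))]))
E
```

```text
time_s: 12.12
tcp_pos: [0.6187, -0.2311, 0.2644]
ee_rot: [[-0.951, 0.308, -0.001], [0.308, 0.951, 0.001], [0.001, 0.0, -1.0]]
wrist_force: [0.5, 0.7, -0.4]
gripper_width: 1.0
[ 0.61865449 -0.23111985  0.26438861]
[[332.28770044 272.97994099]
 [332.95127942 280.11894448]] [[338.44823604 384.24146867]]
```

View pics/c6.png

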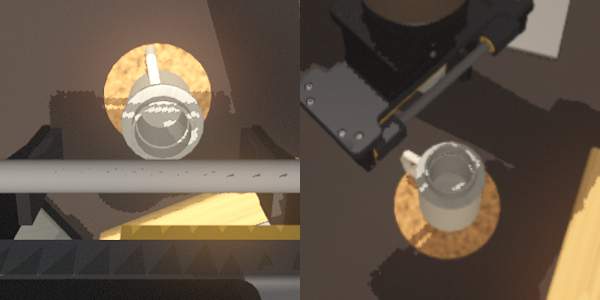

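```bash
python3 -m inch '[{"hand":0,"slide":[-18,54.8,0],"yaw":0},{"hand":0,"slide":[-18,54.8,0],"yaw":0},{"hand":0,"slide":[-18,54.8,0],"yaw":0},{"hand":0,"slide":[-18,54.8,0],"yaw":0},{"hand":0,"slide":[-18,54.8,0],"yaw":0},{"hand":0,"slide":[-18,54.8,0],"yaw":0},{"hand":0,"slide":[-18,54.8,0],"yaw":0},{"hand":0,"slide":[-18,54.8,0],"yaw":0},{"hand":0,"slide":[-18,54.8,0],"yaw":0},{"hand":0,"slide":[-18,54.8,0],"yaw":0}]'
python3 -m inch '[{"hand":0,"slide":[0,0,-6],"yaw":0},{"hand":0,"slide":[0,0,-10],"yaw":0},{"hand":0,"slide":[0,0,-10],"yaw":0},{"hand":0,"slide":[0,0,-10],"yaw":0}]'
python3 - <<'E'
from h import *
s=sense();w=capture("wrist");print(s["tcp_pos"],s["joints"].round(1))
c=cam("wrist",s);print(proj(c,[[.4390,.3170,.013],[.439,.317,.037]]))
cv2.imwrite("pics/w7.png",w)
E
```

```text
time_s: 13.48
tcp_pos: [0.4377, 0.3202, 0.264]
ee_rot: [[-0.953, 0.304, -0.001], [0.304, 0.953, -0.001], [0.001, -0.002, -1.0]]
wrist_force: [-0.2, -0.8, 0.3]
gripper_width: 1.001
time_s: 13.98
tcp_pos: [0.4399, 0.3173, 0.1664]
ee_rot: [[-0.951, 0.308, 0.002], [0.308, 0.951, 0.001], [-0.001, 0.001, -1.0]]
wrist_force: [-0.8, -0.2, 0.8]
gripper_width: 1.001
[0.43990677 0.31725047 0.16637995] [ 5.300e+01  2.130e+01 -2.090e+01  1.000e-01 -4.760e+01 -1.609e+02]
[[320.07962868 246.74241224]
 [320.08181109 256.83619091]]
```

View pics/w7.png

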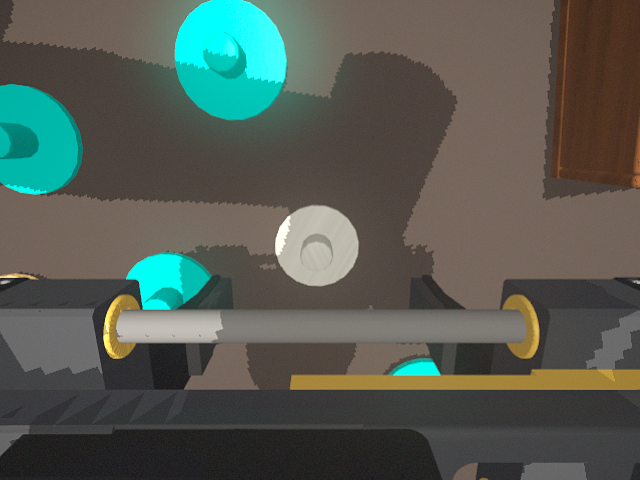

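```bash
python3 -m inch '[{"hand":0.3,"slide":[-0.1,-0.2,-3],"yaw":0},{"hand":0.3,"slide":[-0.1,-0.2,-6],"yaw":0},{"hand":0.3,"slide":[-0.1,-0.2,-7.7],"yaw":0},{"hand":0.3,"slide":[-0.1,-0.2,-7.9],"yaw":0},{"hand":0.3,"slide":[-0.1,-0.2,-7.9],"yaw":0},{"hand":0.3,"slide":[-0.1,-0.2,-7.9],"yaw":0}]'
```

```text
time_s: 14.78
tcp_pos: [0.4384, 0.3154, 0.0877]
ee_rot: [[-0.951, 0.308, 0.002], [0.308, 0.951, 0.002], [-0.001, 0.003, -1.0]]
wrist_force: [-0.5, 0.4, 0.1]
gripper_width: 0.702
```

```bash
python3 -m inch '[{"hand":1,"slide":[0,0,-0.1],"yaw":0},{"hand":1,"slide":[0,0,-0.1],"yaw":0},{"hand":1,"slide":[0,0,-0.1],"yaw":0},{"hand":1,"slide":[0,0,-0.1],"yaw":0},{"hand":1,"slide":[0,0,-0.1],"yaw":0}]'
```

```text
time_s: 15.4
tcp_pos: [0.4378, 0.3149, 0.0852]
ee_rot: [[-0.951, 0.308, -0.0], [0.308, 0.951, 0.0], [0.0, 0.0, -1.0]]
wrist_force: [-0.2, 0.4, -0.2]
gripper_width: 0.24
```

```bash
python3 -m inch '[{"hand":1,"slide":[0,0,5],"yaw":0},{"hand":1,"slide":[0,0,11],"yaw":0},{"hand":1,"slide":[0,0,14.5],"yaw":0},{"hand":1,"slide":[10,-26,14.5],"yaw":0},{"hand":1,"slide":[10,-26,14.5],"yaw":0},{"hand":1,"slide":[10,-26,14.5],"yaw":0},{"hand":1,"slide":[10,-26,14.5],"yaw":0},{"hand":1,"slide":[10,-26,14.5],"yaw":0}]'
python3 -m inch '[{"hand":1,"slide":[11.1,-28.6,0],"yaw":0},{"hand":1,"slide":[11.1,-28.6,0],"yaw":0},{"hand":1,"slide":[11.1,-28.6,0],"yaw":0},{"hand":1,"slide":[11.1,-28.6,0],"yaw":0},{"hand":1,"slide":[11.1,-28.6,0],"yaw":0},{"hand":1,"slide":[11.1,-28.6,0],"yaw":0},{"hand":1,"slide":[11.1,-28.6,0],"yaw":0},{"hand":1,"slide":[11.1,-28.6,0],"yaw":0}]'
python3 - <<'E'
from h import *
s=sense();w=capture("wrist");t=capture("scene");print(s["tcp_pos"])
c=cam("wrist",s);p=s["tcp_pos"];print(proj(c,[[.6488,-.2312,.1],[*p[:2],p[2]-.0852+.013]]))
cv2.imwrite("pics/c8.png",np.hstack([w[150:450,170:470],cv2.resize(t[270:470,240:440],(300,300))]))
E
```

```text
time_s: 16.4
tcp_pos: [0.5381, 0.052, 0.2299]
ee_rot: [[-0.95, 0.311, -0.001], [0.311, 0.95, -0.0], [0.001, -0.0, -1.0]]
wrist_force: [0.4, 0.9, -1.3]
gripper_width: 0.242
time_s: 17.4
tcp_pos: [0.6486, -0.2299, 0.2304]
ee_rot: [[-0.952, 0.307, -0.0], [0.307, 0.952, 0.0], [0.0, 0.0, -1.0]]
wrist_force: [1.4, -0.6, -1.3]
gripper_width: 0.245
[ 0.64855515 -0.22991481  0.23036967]
[[319.37401057 258.74695127]
 [321.30873032 293.15283049]]
```

View pics/c8.png

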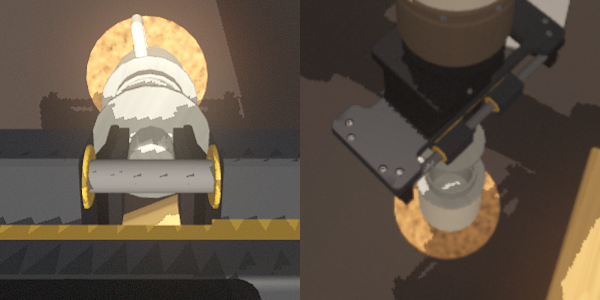

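```bash
python3 -m inch '[{"hand":1,"slide":[0,0,-2],"yaw":0},{"hand":1,"slide":[0,0,-3.6],"yaw":0},{"hand":1,"slide":[0,0,-4.6],"yaw":0},{"hand":1,"slide":[0,0,-5],"yaw":0},{"hand":1,"slide":[0,0,-5.2],"yaw":0},{"hand":1,"slide":[0,0,-5.2],"yaw":0},{"hand":1,"slide":[0,0,-5.3],"yaw":0},{"hand":1,"slide":[0,0,-5.3],"yaw":0}]'
```

```text
time_s: 18.5
tcp_pos: [0.6489, -0.2312, 0.1775]
ee_rot: [[-0.951, 0.308, 0.0], [0.308, 0.951, -0.0], [-0.0, 0.0, -1.0]]
wrist_force: [-0.1, -0.5, -1.1]
gripper_width: 0.243
```

Just above its seat, so I'll ease down 1 mm, release, rise and look.

```bash
python3 -m inch '[{"hand":1,"slide":[0,0,-0.1],"yaw":0},{"hand":1,"slide":[0,0,-0.1],"yaw":0},{"hand":0.4,"slide":[0,0,-0.1],"yaw":0},{"hand":0.4,"slide":[0,0,-0.1],"yaw":0},{"hand":0.4,"slide":[0,0,-0.1],"yaw":0},{"hand":0.4,"slide":[0,0,4],"yaw":0},{"hand":0,"slide":[0,0,9],"yaw":0},{"hand":0,"slide":[-3,0,9],"yaw":0},{"hand":0,"slide":[-3,0,9],"yaw":0},{"hand":0,"slide":[-3,0,9],"yaw":0}]'
python3 - <<'E'
from h import *
s=sense();w=capture("wrist");t=capture("scene");print(s["tcp_pos"])
c=cam("wrist",s);p=s["tcp_pos"];print(proj(c,[[.6488,-.2312,.084],[.6488,-.2312,.105],[.6488,-.2312,.129]]))
cv2.imwrite("pics/c9.png",np.hstack([w[150:450,170:470],cv2.resize(t[270:470,240:440],(300,300))]))
E
```

```text
time_s: 19.75
tcp_pos: [0.6189, -0.2312, 0.2669]
ee_rot: [[-0.951, 0.308, -0.0], [0.308, 0.951, 0.0], [0.0, -0.0, -1.0]]
wrist_force: [0.3, 0.4, -0.2]
gripper_width: 0.951
[ 0.61894073 -0.23119281  0.26688613]
[[332.22700206 271.41852256]
 [333.09303078 280.77937767]
 [334.25549427 293.34379579]]
```

View pics/c9.png

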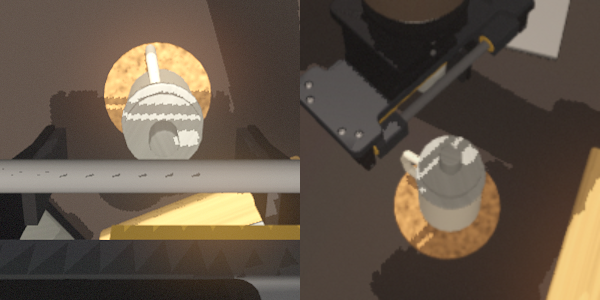

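```bash
python3 -m inch '[{"hand":0,"slide":[0.9,44.6,0],"yaw":0},{"hand":0,"slide":[0.9,44.6,0],"yaw":0},{"hand":0,"slide":[0.9,44.6,0],"yaw":0},{"hand":0,"slide":[0.9,44.6,0],"yaw":0},{"hand":0,"slide":[0.9,44.6,0],"yaw":0},{"hand":0,"slide":[0.9,44.6,0],"yaw":0},{"hand":0,"slide":[0.9,44.6,0],"yaw":0},{"hand":0,"slide":[0.9,44.6,-3],"yaw":0},{"hand":0,"slide":[0.9,44.6,-5],"yaw":0},{"hand":0,"slide":[0.9,44.6,-5],"yaw":0}]'
python3 - <<'E'
from h import *
s=sense();w=capture("wrist");print(s["tcp_pos"])
c=cam("wrist",s);print(proj(c,[[.6287,.2151,.058]]))
cv2.imwrite("pics/w10.png",w)
E
```

```text
time_s: 21.1
tcp_pos: [0.6272, 0.215, 0.2145]
ee_rot: [[-0.952, 0.308, -0.005], [0.308, 0.952, -0.003], [0.004, -0.004, -1.0]]
wrist_force: [-0.1, -0.0, 0.4]
gripper_width: 0.997
[0.62723181 0.21503269 0.21446441]
[[322.62460131 249.42825594]]
```

View pics/w10.png

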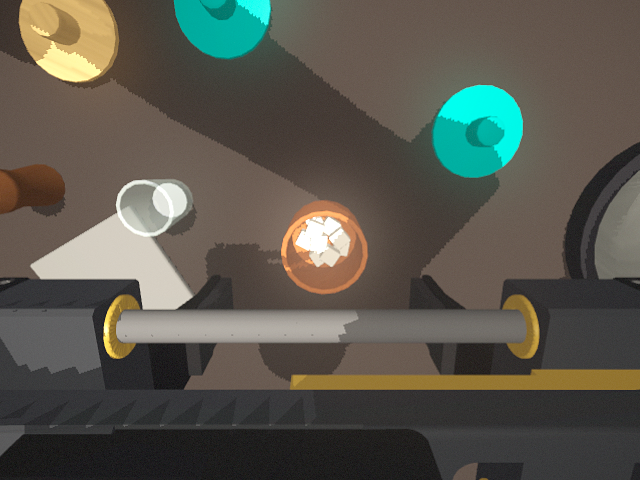

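```bash
python3 -m inch '[{"hand":0,"slide":[0.3,0,-5],"yaw":0},{"hand":0,"slide":[0.3,0,-10],"yaw":0},{"hand":0,"slide":[0.3,0,-12.8],"yaw":0},{"hand":0,"slide":[0.3,0,-12.8],"yaw":0},{"hand":1,"slide":[0.3,0,-12.8],"yaw":0},{"hand":1,"slide":[0.3,0,-12.8],"yaw":0},{"hand":1,"slide":[0.3,0,-12.8],"yaw":0},{"hand":1,"slide":[0.3,0,-12.8],"yaw":0},{"hand":1,"slide":[0.3,0,-12.8],"yaw":0}]'
python3 - <<'E'
from h import *
im=cv2.imread("pics/top0.png");c=cam("top")
k=max((k for k in blobs(im,(0,0,75),(179,50,255)) if cv2.boundingRect(k)[0] in range(290,300)),key=cv2.contourArea)
P=cast(c,k.reshape(-1,2),.008)[:,:2].astype(np.float32)*1000
print(cv2.minAreaRect(P))
E
```

```text
time_s: 22.28
tcp_pos: [0.6314, 0.2152, 0.0907]
ee_rot: [[-0.951, 0.308, 0.002], [0.308, 0.951, 0.001], [-0.002, 0.002, -1.0]]
wrist_force: [-2.5, 1.2, 5.9]
gripper_width: 0.721
((618.9873046875, 24.68145751953125), (111.90888977050781, 110.47779846191406), 11.247964859008789)
```

```bash
python3 -m inch '[{"hand":1,"slide":[0,0,4],"yaw":0},{"hand":1,"slide":[0,0,8],"yaw":0},{"hand":1,"slide":[0,-5,8],"yaw":0},{"hand":1,"slide":[-0.4,-11,8],"yaw":0},{"hand":1,"slide":[-0.8,-16,8],"yaw":0},{"hand":1,"slide":[-1.2,-19.1,8],"yaw":0},{"hand":1,"slide":[-1.2,-19.1,8],"yaw":0},{"hand":1,"slide":[-1.2,-19.1,8],"yaw":0}]'
python3 -m inch '[{"hand":1,"slide":[0,0,-3],"yaw":0},{"hand":1,"slide":[0,0,-5],"yaw":0},{"hand":1,"slide":[0,0,-6],"yaw":0},{"hand":1,"slide":[0,0,-6.5],"yaw":0},{"hand":1,"slide":[0,0,-6.5],"yaw":0}]'
```

```text
time_s: 23.28
tcp_pos: [0.6186, 0.0241, 0.1686]
ee_rot: [[-0.951, 0.308, -0.001], [0.308, 0.951, 0.0], [0.001, -0.0, -1.0]]
wrist_force: [0.3, 0.4, -3.1]
gripper_width: 0.722
time_s: 23.9
tcp_pos: [0.6191, 0.0242, 0.1044]
ee_rot: [[-0.952, 0.307, 0.0], [0.307, 0.952, -0.0], [-0.0, 0.0, -1.0]]
wrist_force: [0.1, 0.4, -2.5]
gripper_width: 0.721
```

```bash
python3 -m inch '[{"hand":1,"slide":[0,0,-0.2],"yaw":0},{"hand":1,"slide":[0,0,-0.4],"yaw":0},{"hand":1,"slide":[0,0,-0.5],"yaw":0},{"hand":1,"slide":[0,0,-0.5],"yaw":0}]'
```

```text
time_s: 24.4
tcp_pos: [0.6188, 0.0238, 0.0993]
ee_rot: [[-0.951, 0.308, -0.0], [0.308, 0.951, -0.0], [-0.0, -0.0, -1.0]]
wrist_force: [-0.6, -1.2, -2.7]
gripper_width: 0.72
```

```bash
python3 -m inch '[{"hand":1,"slide":[0,0,-0.1],"yaw":0},{"hand":1,"slide":[0,0,-0.2],"yaw":0},{"hand":1,"slide":[0,0,-0.2],"yaw":0}]'
```

```text
time_s: 24.78
tcp_pos: [0.6189, 0.0238, 0.0987]
ee_rot: [[-0.952, 0.308, 0.001], [0.308, 0.952, -0.0], [-0.001, 0.0, -1.0]]
wrist_force: [-3.2, -0.3, 5.0]
gripper_width: 0.716
```

Contact made. Release, rise and look.

```bash
python3 -m inch '[{"hand":0,"slide":[0,0,0],"yaw":0},{"hand":0,"slide":[0,0,0],"yaw":0},{"hand":0,"slide":[0,0,0],"yaw":0},{"hand":0,"slide":[0,0,3],"yaw":0},{"hand":0,"slide":[0,0,8],"yaw":0},{"hand":0,"slide":[0,0,13],"yaw":0},{"hand":0,"slide":[-3,0,13],"yaw":0},{"hand":0,"slide":[-3,0,13],"yaw":0},{"hand":0,"slide":[-3,0,13],"yaw":0}]'
python3 - <<'E'
from h import *
s=sense();w=capture("wrist");print(s["tcp_pos"])
c=cam("wrist",s);print(proj(c,[[.619,.0245,.008],[.619,.0245,.066],[.4233,.0853,.013]]))
cv2.imwrite("pics/w11.png",w)
E
```

```text
time_s: 25.9
tcp_pos: [0.5891, 0.0238, 0.2271]
ee_rot: [[-0.951, 0.308, 0.0], [0.308, 0.951, -0.0], [-0.0, -0.0, -1.0]]
wrist_force: [0.6, -0.7, -0.7]
gripper_width: 1.002
[0.58908014 0.02384208 0.22709441]
[[331.69967169 257.73115503]
 [333.98600557 280.87496678]
 [331.12986363   0.54718504]]
```

View pics/w11.png

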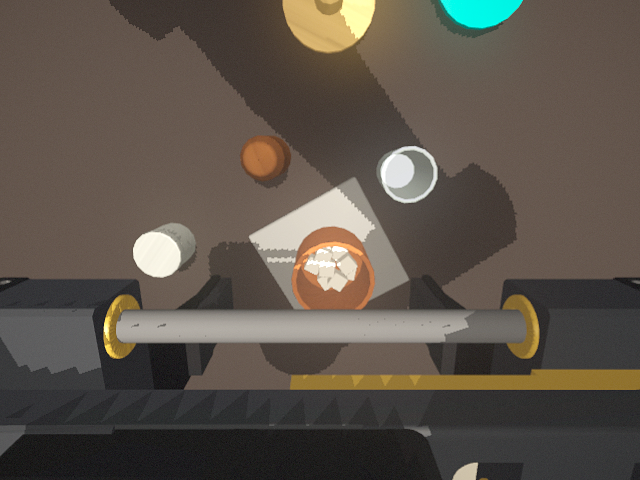

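```bash
python3 -m inch '[{"hand":0.3,"slide":[-16.6,6.1,0],"yaw":0},{"hand":0.3,"slide":[-16.6,6.1,0],"yaw":0},{"hand":0.3,"slide":[-16.6,6.1,0],"yaw":0},{"hand":0.3,"slide":[-16.6,6.1,0],"yaw":0},{"hand":0.3,"slide":[-16.6,6.1,-6],"yaw":0},{"hand":0.3,"slide":[-16.6,6.1,-6],"yaw":0},{"hand":0.3,"slide":[-16.6,6.1,-6],"yaw":0}]'
python3 - <<'E'
from h import *
s=sense();w=capture("wrist");print(s["tcp_pos"])
c=cam("wrist",s);print(proj(c,[[.4233,.0851,.013]]))
for k in blobs(w,(10,40,120),(32,255,255),800):print(cv2.boundingRect(k),circ(c,k,.013))
cv2.imwrite("pics/w12.png",w[120:360,160:480])
E
```

```text
time_s: 26.82
tcp_pos: [0.4245, 0.0852, 0.1681]
ee_rot: [[-0.951, 0.308, 0.001], [0.308, 0.951, -0.0], [-0.001, 0.0, -1.0]]
wrist_force: [-0.1, -0.1, 0.3]
gripper_width: 0.699
[0.42446954 0.08519929 0.16812996]
[[320.41761405 245.674026  ]]
(226, 370, 407, 20) [564.9 131.9 164.7  37.8]
(256, 193, 111, 99) [417.6  81.1  41.1  36.6]
```

View pics/w12.png

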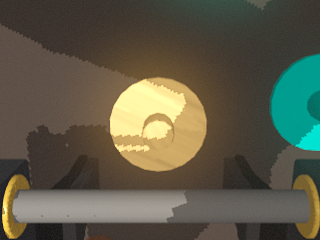

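```bash
python3 -m inch '[{"hand":0.3,"slide":[-0.2,-0.1,-4],"yaw":0},{"hand":0.3,"slide":[-0.2,-0.1,-7],"yaw":0},{"hand":0.3,"slide":[-0.2,-0.1,-8.2],"yaw":0},{"hand":0.3,"slide":[-0.2,-0.1,-8.2],"yaw":0},{"hand":0.3,"slide":[-0.2,-0.1,-8.2],"yaw":0},{"hand":1,"slide":[-0.2,-0.1,-8.2],"yaw":0},{"hand":1,"slide":[-0.2,-0.1,-8.2],"yaw":0},{"hand":1,"slide":[-0.2,-0.1,-8.2],"yaw":0},{"hand":1,"slide":[-0.2,-0.1,-8.2],"yaw":0}]'
```

```text
time_s: 28.0
tcp_pos: [0.4208, 0.0838, 0.0853]
ee_rot: [[-0.951, 0.308, 0.0], [0.308, 0.951, 0.0], [-0.0, 0.0, -1.0]]
wrist_force: [0.8, -0.1, -0.5]
gripper_width: 0.333
```

```bash
python3 -m inch '[{"hand":1,"slide":[0,0,0],"yaw":0},{"hand":1,"slide":[0,0,0],"yaw":0}]'
```

```text
time_s: 28.25
tcp_pos: [0.4208, 0.0838, 0.0853]
ee_rot: [[-0.951, 0.308, -0.0], [0.308, 0.951, -0.0], [0.0, -0.0, -1.0]]
wrist_force: [-0.7, 0.2, -0.1]
gripper_width: 0.243
```

```bash
python3 -m inch '[{"hand":1,"slide":[0,0,6],"yaw":0},{"hand":1,"slide":[0,0,11.5],"yaw":0},{"hand":1,"slide":[5,-1.5,11.5],"yaw":0},{"hand":1,"slide":[10,-3,11.5],"yaw":0},{"hand":1,"slide":[15,-4.5,11.5],"yaw":0},{"hand":1,"slide":[19.8,-6,11.5],"yaw":0},{"hand":1,"slide":[19.8,-6,11.5],"yaw":0},{"hand":1,"slide":[19.8,-6,11.5],"yaw":0},{"hand":1,"slide":[19.8,-6,11.5],"yaw":0}]'
python3 - <<'E'
from h import *
s=sense();w=capture("wrist");t=capture("scene");print(s["tcp_pos"])
c=cam("wrist",s);p=s["tcp_pos"];print(proj(c,[[.62,.024,.066],[*p[:2],p[2]-.0852+.013]])-[170,150])
cv2.imwrite("pics/c13.png",np.hstack([w[150:450,170:470],cv2.resize(t[170:370,280:480],(300,300))]))
E
```

```text
time_s: 29.38
tcp_pos: [0.6177, 0.0242, 0.2003]
ee_rot: [[-0.952, 0.307, -0.001], [0.307, 0.952, -0.0], [0.001, -0.0, -1.0]]
wrist_force: [-0.4, 0.1, 0.3]
gripper_width: 0.245
[0.61770461 0.02415395 0.20033545]
[[152.01169323 109.28283726]
 [151.35984074 143.1970909 ]]
```

View pics/c13.png

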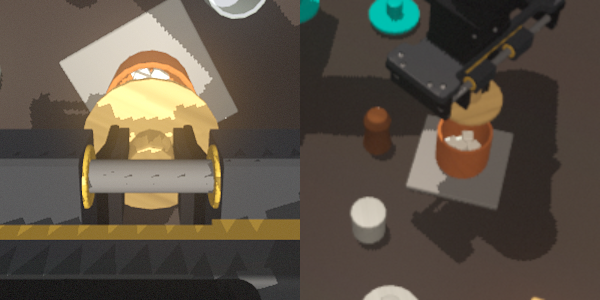

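```bash
python3 -m inch '[{"hand":1,"slide":[0.1,0,-2.5],"yaw":0},{"hand":1,"slide":[0.1,0,-4.2],"yaw":0},{"hand":1,"slide":[0.1,0,-5],"yaw":0},{"hand":1,"slide":[0.1,0,-5.4],"yaw":0},{"hand":1,"slide":[0.1,0,-5.6],"yaw":0},{"hand":1,"slide":[0.1,0,-5.6],"yaw":0},{"hand":1,"slide":[0.1,0,-5.7],"yaw":0},{"hand":1,"slide":[0.1,0,-5.7],"yaw":0}]'
```

```text
time_s: 30.48
tcp_pos: [0.6199, 0.0238, 0.1434]
ee_rot: [[-0.951, 0.308, 0.0], [0.308, 0.951, 0.0], [-0.0, 0.0, -1.0]]
wrist_force: [-0.0, -0.3, -0.1]
gripper_width: 0.244
```

```bash
python3 -m inch '[{"hand":1,"slide":[0,0,-0.1],"yaw":0},{"hand":1,"slide":[0,0,-0.1],"yaw":0},{"hand":0.4,"slide":[0,0,-0.1],"yaw":0},{"hand":0.4,"slide":[0,0,-0.1],"yaw":0},{"hand":0.4,"slide":[0,0,-0.1],"yaw":0},{"hand":0.4,"slide":[0,0,5],"yaw":0},{"hand":0,"slide":[0,0,10],"yaw":0},{"hand":0,"slide":[-6,0,14],"yaw":0},{"hand":0,"slide":[-11,0,14],"yaw":0},{"hand":0,"slide":[-11,0,14],"yaw":0}]'
python3 - <<'E'
from h import *
s=sense();w=capture("wrist");t=capture("scene");print(s["tcp_pos"])
print(proj(cam("scene"),[[.62,.024,.071],[.6488,-.2312,.105]]).round())
cv2.imwrite("pics/c14.png",cv2.resize(t[150:450,220:520],(600,600)))
E
```

```text
time_s: 31.72
tcp_pos: [0.5061, 0.0232, 0.284]
ee_rot: [[-0.952, 0.307, -0.0], [0.307, 0.952, 0.001], [0.001, 0.001, -1.0]]
wrist_force: [1.0, -0.9, 0.3]
gripper_width: 0.95
[0.50609407 0.02322459 0.28397566]
[[390. 254.]
 [339. 378.]]
```

The picture limit is reached, so I'll check the lid by colour mask: cast onto its closed height, the disc should come out at radius 35 mm, centred on the jar.

```bash
python3 - <<'E'
from h import *
s=sense();w=capture("wrist");t=capture("scene");tp=capture("top")
for n,im,lo in(("scene",t,(13,40,70)),("wrist",w,(13,40,70)),("top",tp,(13,40,70))):
    c=cam(n,s);u=proj(c,[[.62,.024,.071]])[0]
    for k in blobs(im,lo,(32,255,255),60):
        if abs(k.reshape(-1,2).mean(0)-u).max()<60:print(n,u.round(),cv2.boundingRect(k),circ(c,k,.071))
E
```

```text
scene [390. 254.] (394, 273, 19, 28) [663.6 -27.5  28.5  11.7]
scene [390. 254.] (340, 246, 14, 16) [551.6  -9.   18.   10.8]
wrist [356. 336.] (210, 338, 430, 88) [688.   76.4 214.   67.7]
wrist [356. 336.] (334, 302, 44, 9) [593.1  31.2  20.2   8.1]
```

```bash
python3 -m inch '[{"hand":0,"slide":[-12,-8,4],"yaw":0},{"hand":0,"slide":[-12,-8,4],"yaw":0},{"hand":0,"slide":[-12,-8,4],"yaw":0},{"hand":0,"slide":[-12,-8,4],"yaw":0},{"hand":0,"slide":[-12,-8,4],"yaw":0}]'
python3 - <<'E'
from h import *
s=sense();t=capture("scene");tp=capture("top")
for n,im in(("scene",t),("top",tp)):
    c=cam(n,s);hsv=cv2.cvtColor(im,cv2.COLOR_BGR2HSV)
    for nm,X in(("wood",[.62,.024,.071]),("steel",[.6488,-.2312,.105])):
        u=proj(c,[X])[0];a,b=u.round().astype(int);print(n,nm,u.round(),hsv[b-16:b+17:4,a+8].tolist())
        for lo,hi in(((17,40,60),(32,255,255)),((0,0,90),(179,50,255))):
            for k in blobs(im,lo,hi,60):
                if abs(k.reshape(-1,2).mean(0)-u).max()<40:print("  ",lo,cv2.boundingRect(k),circ(c,k,X[2]))
E
```

```text
time_s: 32.6
tcp_pos: [0.3909, -0.0559, 0.3229]
ee_rot: [[-0.951, 0.308, -0.0], [0.308, 0.951, -0.0], [0.0, -0.0, -1.0]]
wrist_force: [1.1, 0.6, 1.1]
gripper_width: 0.999
scene wood [390. 254.] [[14, 73, 84], [19, 122, 242], [20, 122, 240], [19, 130, 206], [18, 133, 193], [17, 134, 165], [19, 121, 245], [19, 125, 236], [20, 118, 246]]
   (17, 40, 60) (370, 239, 43, 35) [623.5  22.2  36.4  35.1]
   (0, 0, 90) (351, 246, 71, 63) [634.  -19.3  70.9  41.7]
   (0, 0, 90) (365, 210, 24, 33) [572.2  69.6  37.3  27.2]
scene steel [339. 378.] [[19, 27, 207], [20, 27, 211], [19, 27, 205], [19, 29, 192], [17, 34, 136], [18, 36, 121], [17, 34, 158], [19, 26, 215], [19, 26, 213]]
   (17, 40, 60) (313, 395, 47, 29) [ 662.  -265.3   31.9   18. ]
   (17, 40, 60) (362, 389, 11, 33) [ 700.4 -247.6   22.5    7.1]
   (17, 40, 60) (307, 370, 13, 20) [ 618.  -248.6   15.1    7.2]
   (0, 0, 90) (309, 360, 55, 50) [ 647.  -241.2   40.6   34.6]
top wood [329. 153.] [[24, 87, 244], [22, 96, 241], [24, 88, 244], [25, 81, 248], [24, 85, 244], [24, 86, 243], [26, 77, 244], [25, 76, 244], [18, 111, 143]]
   (17, 40, 60) (309, 133, 40, 38) [622.8  24.2  35.9  34.7]
   (0, 0, 90) (296, 130, 67, 65) [603.7  23.7  72.3  42.4]
top steel [473. 134.] [[11, 42, 66], [30, 19, 215], [32, 20, 208], [32, 20, 204], [30, 18, 217], [28, 18, 210], [30, 18, 207], [30, 18, 211], [35, 15, 221]]
   (17, 40, 60) (437, 152, 20, 20) [ 597.3 -184.    20.8   10.4]
   (17, 40, 60) (448, 139, 19, 34) [ 609.3 -202.1   31.6   11.4]
   (0, 0, 90) (447, 117, 44, 57) [ 628.  -223.4   53.2   38.8]
```

```bash
python3 -c "
from station import *
print(finish_job())"
```

```text
the job is handed in; nothing more can be done
None
```

The tea corner is set up and handed in at about 33 s of the 128 s. The order was mug on the cork mat, infuser in the mug, steel lid, sugar jar on the slate board, then wooden lid, with each thing released before I took the next.

**Last checks:**
- **Mug, infuser and jar:** close-up pictures after each release showed them within about 1–2 mm of where they should be.
- **Steel lid:** its picture after release showed it seated and level, centred as far as I could judge by eye. In the final numeric check its colour mask merged with the mug and infuser, so there is no separate measurement of its centre.
- **Wooden lid:** I reached the 16-picture limit before I could look at it, so I only checked it by colour mask. At its closed height it measured 35 mm in radius in both the scene and top views. The two views put its centre at (623, 23) mm, about 3 mm from the jar's estimated (620, 24). That is inside the 8 mm limit.
- **Salt shaker, spice tin and glass:** they were standing in the last pictures I viewed, and the arm passed above them. I did not measure their positions again at the end.

The hand-in gave no verdict.

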